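# Zero the batch counter and dock it in its bracket

### The job

A new batch is starting: lift the push-button batch counter out of its plywood cradle and stand it upright on the open bench, and let go. There, push its plunger fully down and let it up again, one step at a time, until the raised zero bar on the drum stands at the fixed mark on the housing; then set the counter down into the dark steel bracket, flat on its floor between the two cheeks, with the drum still at zero. Leave the other things on the bench where they are.

Things in the scene. Friction and masses are not known exactly. Their poses are not given: they have to be found in the camera images.
- counter: Batch counter, starts in the cradle: grey box 64 mm (own x) by 52 mm (own y) by 40 mm high, 0.3 to 0.5 kg, on it an aluminium drum (51 mm across, top at 49 mm) with a plunger in its middle (top at 62 mm). A 7 mm black block on the top edge of its -x side is the fixed mark. Origin: centre of underside, z up. Grip the box's sides, fingertips some 14 mm above the underside.
- plunger_top (a point): Centre of the rounded top of the conical steel plunger (11 mm wide on top, 32 mm where it leaves the drum; its slope is too flat to be gripped), 62 mm above the counter's underside; moves down with the plunger.
- plunger (a joint): Plunger travel in m: 0 up (sprung), 0.007 fully down (stop). Takes 2 N to start, 6 to 9 N at its peak early on the way, then 4 N to the stop; each full press, then release, steps the drum once. A press that is not full may not step it.
- drum (a joint): Drum angle in rad, counterclockwise from above. Each full press adds pi/4 (8 stations, it clicks into each, 0.03 rad of play); it cannot be stepped back. 0 (or 2 pi, a whole turn later): the raised black bar on the drum stands at the fixed mark. It starts two to five steps before zero. The other stations carry 1 to 7 black dots, that many steps past zero.
- drum_bar (a point): The raised black zero bar on the drum top (8 by 7 mm, 2 mm high), 21 mm from the drum's axis.
- counter_mark (a point): Top of the fixed mark on the housing, 29 mm from the drum's axis towards the counter's -x.
- cradle: Fixed plywood storage cradle, 94 mm (x) by 56 mm (y): floor 8 mm thick, two cheeks 10 mm thick, 74 mm apart along its x, reaching 61 mm above the bench. The counter stands on its floor with its x along the cradle's x, so only its sides facing +-y can be gripped there. Origin: centre of the underside.
- bracket: Fixed dark steel bracket, 84 mm (x) by 79 mm (y): floor 8 mm thick, cheeks 59 mm apart across its y, tops at 63 mm above the bench flared outward to about 80 mm apart; low lips at front and back, 76 mm apart along x, 4 mm above the floor. The counter goes in with its x along the bracket's x, either way round, held by its sides facing +-x. Origin: centre of the underside.
- outlet (a point): Lower face of the power outlet that hangs over the back of the bench (box 80 by 100 by 170 mm going up from this point, cables drooping below it): keep the arm and wrist clear of it, passing on the robot's side.
- cork_block: Bystander: wooden sanding block 58x100x34 mm. Origin at its underside's centre.
- filler_tin: Bystander: round tin 66 mm across, 54 mm high. Origin at its underside's centre.
- battery_pack: Bystander: black battery pack 68x112x63 mm. Origin at its underside's centre.
- blue_tape: Bystander: roll of tape 100 mm across, 24 mm high. Origin at its underside's centre.

How it is judged:
On the way, in this order (a step that is already met when the one before it is completed fails the run):
1. the counter stands upright on the open bench, away from cradle and bracket, let go (height (world z) of counter below 0.004 m and angle between counter's own z axis and vertical below 0.1 rad and horizontal distance between counter and cradle above 0.085 m and horizontal distance between counter and bracket above 0.085 m and contact force between the fingers and counter below 0.3 N and linear speed of counter below 0.03 m/s), for 0.2 s.
2. there, the drum has been stepped to zero and the plunger is up (height (world z) of counter below 0.004 m and angle between counter's own z axis and vertical below 0.1 rad and horizontal distance between counter and cradle above 0.085 m and horizontal distance between counter and bracket above 0.085 m and (value of joint drum between -0.2 and 0.2 rad or value of joint drum between 6.0832 and 6.4832 rad) and value of joint plunger below 0.002 m and contact force between the fingers and counter below 0.3 N), for 0.2 s.
At the end, for the whole second after the job is handed in: The counter stands upright (within 0.08 rad) and at rest on the bracket's floor between cheeks and lips (centre within 9 mm along x and 6 mm along y, underside 5 to 11 mm above the bench, square within 0.15 rad, either way round), its plunger up and its drum within 0.2 rad of zero, and is let go (x of counter in the frame of bracket between -0.009 and 0.009 m and y of counter in the frame of bracket between -0.006 and 0.006 m and z of counter in the frame of bracket between 0.005 and 0.011 m and angle between counter's own z axis and vertical below 0.08 rad and angle between the x axis of counter and the x axis of bracket, either way round below 0.15 rad and (value of joint drum between -0.2 and 0.2 rad or value of joint drum between 6.0832 and 6.4832 rad) and value of joint plunger below 0.002 m and contact force between the fingers and counter below 0.1 N and linear speed of counter below 0.02 m/s); the robot touches nothing.
It fails at once if the counter is tipped over (more than 0.6 rad) (angle between counter's own z axis and vertical above 0.6 rad).
It fails at once if a bystander (cork block, tin, battery pack or tape roll) is moved more than 25 mm (distance of any of cork_block, filler_tin, battery_pack, blue_tape from where it was at the start of the episode above 0.025 m).
It also fails if it takes over 72 s, if anything falls off the work surface, if the arm or the gripper's body presses on something with over 40 N, if the wrist force passes 120 N, or if a joint passes its speed limit or range.

### The arm

A 7-joint arm with a two-finger parallel gripper is mounted at the origin on a cart in front of the work surface, level with it; the furniture and walls round the work are solid. World frame = base frame: x ahead of the robot, y to its left, z up, the work surface at z = 0. Lengths are in m, angles in rad, forces in N, time in s.
With the tool pointing down it reaches from about 0.425 to 0.8 m from the base axis. Payload 8.3 kg.
Tool frame: the origin (TCP) lies on the centre line of the jaws, within the pads' length; the fingertips stand 14 mm ahead of it and the grasp point (between the pads) lies 5 mm behind it (robot.finger_overhang is the distance from the TCP to the fingertips, in m); z points along the fingers, y is the line along which they close (so a half turn about z gives the same grasp; the last joint's range is limited). The gripper opens to 85 mm and grips with 20 to 120 N. Pads are 22 mm wide; open, the fingers measure 114 mm over their backs; the gripper's body (76 mm by 85 mm) begins 54 mm behind the grasp point. The pads swing forward as they close: fully open they stand 13 mm farther back than shut.
Start: joints at [-1.21, 0.383, 0.016, 1.37, -0.006, 1.388, -0.046], TCP at [0.257, 0.57, 0.245] pointing down, gripper open.
Joint ranges: [-2.95, 2.95], [-0.25, 2.06], [-1.52, 1.56], [0.18, 2.33], [-1.44, 4.58], [0.02, 2.06], [-3.01, 3.01]. Speed limits (rad/s): [2.39, 2.39, 3.01, 3.01, 3.14, 3.14, 3.14].

### API

Orientations are given as a 3x3 rotation matrix whose columns are the frame's x, y, z axes.
In Python, from plant import robot gives the robot as it stands.
- The arm moves only by the tool jog_arm, never from a script. Its argument "series" is a list that holds one entry, the list of rows, each a list of 5 numbers: the closure, from -1 (fully open) to 1 (shut), then the shift along the tool's x, y, z in mm, then the turn about the tool's z in rad. In form: [[[fingers, dx, dy, dz, spin], ...]]. A call has 1 to 12 rows; each row shifts and turns the commanded pose from where the row before left it, along the tool's axes as they then stand; what a row does not reach is not made up. A row lasts 1/8 s, in which the tool goes at most 62.5 mm and 10.7 degrees, less where a joint would pass 70% of its speed; a pose out of reach is approached as far as the arm can. A call is refused whole if a number of a shift passes 62.5 or a number of a turn 0.188, either way. A call with a gripper value outside its range is refused whole. The fingers move at their own pace and stop on an object; "squeeze" is the grip in N (left out, the last holds). Time passes only in rows, so rows that do not move let the fingers close. It gives the time, the measured TCP pose, the force, the opening and the grip force at its end, in the units of the state.
- robot.get_state(): the state, without advancing time (a new reading comes with each control period).
- robot.capture(name): name is "side" or "top" or "wrist"; returns the picture (400x640x3 uint8, blue, green, red); there is no depth.
- robot.camera_model(name): a dict with "intrinsics" (3x3 intrinsics, pixels), "pose" (4x4, takes a point from camera to world coordinates). Camera axes: x right, y down, z forward; pixel columns grow to the right and rows downward; lengths in m; the calibration is good to about 2 mm. A picture is of the moment at which its call begins: read the wrist's pose just before it. camera_model takes no time and is no camera call; for the wrist camera it gives the pose at the moment of the call.
- robot.close_job(): hands the job in; it is judged then, once.
Trained networks look in the newest picture that a camera, given by its name, has taken for a name from the list of things; names that differ only in an ending like _2 or _b are one class to them, and where a whole thing is asked for, a point or a joint stands for the part that bears it (a point fixed in the world has none). Each returns a list of dicts, best first, with "p" (0 to 1); they miss things now and then, are a little off and sometimes report something else, mostly with a low value. They report only what shows in the picture. A call takes as long as a camera call.
- robot.silhouettes(camera, query): "pixels" (400x640 bool, what is visible of it) and "location" ([column, row] in pixels, amid what is visible of it).
The state is a dict: "time": time; "q": joint angles; "joint_vel": joint speeds; "tau": joint torques, N m; "tcp_pos": TCP position; "eef_rot": TCP orientation; "ft_force": force on the tool from outside, world axes, zero at the start; "moment": the same for the moment, N m; "grip_width": finger opening in m; "finger_force": force on a finger pad.
Only numpy, scipy, OpenCV 4.12 (cv2) and the standard library are available. Lean on these libraries where they do the work, as an engineer would, in place of code of your own. Each camera call takes 0.05 s, during which the arm holds its last target. There are 200 camera calls.

## Working session

There is one attempt and no reset: what is moved stays moved. The work goes in short steps, Python scripts to look and compute and a tool call to move; the robot and the scene stay as the last step left them, time stands still between calls to the robot, and variables do not carry over. Pictures are saved under pics/ and viewed, at most 10 in all, crops included, and the job is handed in when it is done.

Besides the shell and the picture viewer there is one more tool, called after ">>>" as a command line: name --argument value ..., lists and objects as JSON in quotes. jog_arm: Moves the arm, as the interface text tells. Its arguments: {"type":"object","properties":{"series":{"type":"array","items":{"type":"array","items":{"type":"array","items":{"type":"number"}}}},"squeeze":{"type":"number"}},"required":["series"]}

```bash
ls; mkdir -p pics
cat > h.py <<'E'
import numpy as np, cv2
from plant import robot
def ray(cam,px,M=None):
    M=M or robot.camera_model(cam);K=np.array(M["intrinsics"]);T=np.array(M["pose"])
    d=T[:3,:3]@np.linalg.solve(K,[px[0],px[1],1]);return T[:3,3],d
def at_z(cam,px,z,M=None):
    o,d=ray(cam,px,M);return o+d*(z-o[2])/d[2]
def proj(cam,P,M=None):
    M=M or robot.camera_model(cam);K=np.array(M["intrinsics"]);T=np.array(M["pose"])
    p=(np.atleast_2d(P)-T[:3,3])@T[:3,:3];u=p@K.T;return u[:,:2]/u[:,2:]
E
python3 - <<'E'
from h import *
np.set_printoptions(precision=4,suppress=True)
s=robot.get_state();print(s["time"],s["tcp_pos"],s["eef_rot"],s["grip_width"],getattr(robot,'finger_overhang',None))
for c in ["top","side"]:
    M=robot.camera_model(c);print(c,M["intrinsics"],M["pose"])
    im=robot.capture(c);cv2.imwrite(f"pics/{c}0.png",im)
    for n in ["counter","cradle","bracket","plunger_top","drum_bar","counter_mark","cork_block","filler_tin","battery_pack","blue_tape"] if c=="top" else ["counter","cradle","bracket","plunger_top","outlet"]:
        for d in robot.silhouettes(c,n)[:2]:
            r=cv2.minAreaRect(cv2.findNonZero(d["pixels"].astype(np.uint8)))
            print(c,n,round(d["p"],2),d["location"],d["pixels"].sum(),r,at_z(c,d["location"],0.05))
E
```

```text
pics
0.0 [0.2568 0.5693 0.2443] [[-0.9116  0.4112 -0.0008]
 [ 0.4112  0.9116 -0.0018]
 [-0.     -0.002  -1.    ]] 0.08512678278971425 0.014
top [[412.5138   0.     315.8141]
 [  0.     412.5138 193.7445]
 [  0.       0.       1.    ]] [[ 0.004  -0.9877  0.1562  0.3467]
 [-0.9959 -0.0181 -0.0885  0.0372]
 [ 0.0903 -0.1552 -0.9838  1.5277]
 [ 0.      0.      0.      1.    ]]
top counter 0.65 [298.2, 231.9] 247 ((297.0, 231.0), (18.0, 14.0), 90.0) [ 0.442  -0.0331  0.05  ]
top cradle 0.69 [298.8, 240.5] 55 ((299.0, 230.5), (25.0, 10.0), 90.0) [ 0.4115 -0.0356  0.05  ]
top cradle 0.43 [203.2, 236.9] 627 ((205.37242126464844, 238.0310516357422), (33.13514709472656, 19.43264389038086), 4.763641834259033) [0.4213 0.2989 0.05  ]
top bracket 0.75 [387.3, 215.4] 547 ((393.37353515625, 215.02334594726562), (26.07412338256836, 23.454235076904297), 3.5763344764709473) [ 0.5057 -0.3595  0.05  ]
top bracket 0.53 [300.9, 237.8] 95 ((298.5037841796875, 230.54318237304688), (26.725234985351562, 13.124385833740234), 85.03025817871094) [ 0.4211 -0.043   0.05  ]
top plunger_top 0.5 [297.4, 229.7] 64 ((29
[... 1651 characters left out ...]
486328125), (28.36219024658203, 26.392593383789062), 23.198591232299805) [ 0.492  -0.3919  0.05  ]
side bracket 0.53 [302.0, 254.6] 69 ((302.2500305175781, 253.25003051757812), (7.77817440032959, 8.485280990600586), 45.0) [ 0.4397 -0.0325  0.05  ]
side plunger_top 0.52 [301.8, 251.3] 79 ((302.5, 252.5), (9.0, 9.0), 90.0) [ 0.4504 -0.0274  0.05  ]
side plunger_top 0.32 [307.3, 251.3] 133 ((302.5, 253.0), (14.849241256713867, 14.849241256713867), 45.0) [ 0.457  -0.0444  0.05  ]Traceback (most recent call last):
  File "<stdin>", line 8, in <module>
ValueError: it knows: battery_pack, blue_tape, bracket, cork_block, counter, counter_mark, cradle, drum, drum_bar, filler_tin, plunger, plunger_top
```

Run:
```python
from h import *
a=cv2.imread("pics/top0.png");cv2.imwrite("pics/a.png",cv2.resize(a[100:300,160:480],None,fx=2.5,fy=2.5,interpolation=cv2.INTER_CUBIC))
```

```text
(no output)
```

View pics/a.png

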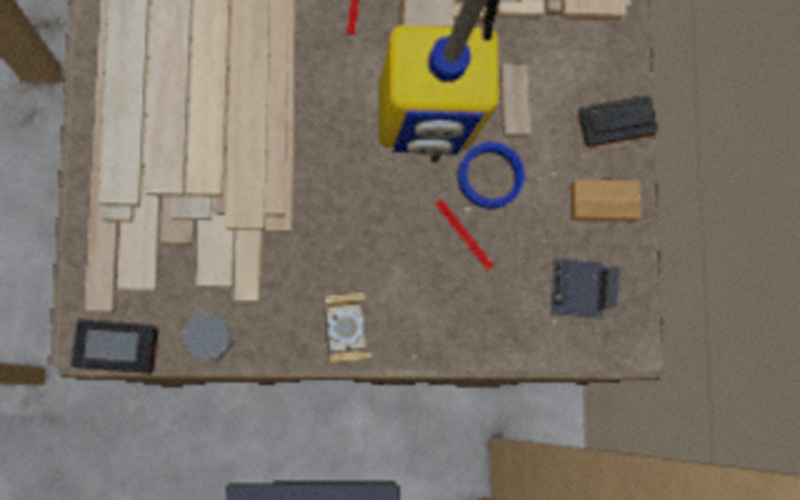

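The top view shows the counter in its cradle at about crop (347,328), with the cheeks fore and aft. The bracket is at (585,288), with its cheeks left and right. The bench between them is clear, apart from a red strip further back. Next I'll write a planner helper and go above the cradle.

```bash
cat >> h.py <<'E'
np.set_printoptions(precision=4,suppress=True)
def yaw(R): return np.arctan2(R[1,1],R[0,1])   # heading of the tool's y (closing line)
def rows(wps,g,start=None):
    """wps: (x,y,z,yaw_of_tool_y or None,nrows); prints rows in tool axes"""
    s=robot.get_state();p=np.array(s["tcp_pos"]);R=np.array(s["eef_rot"])
    if start is not None: p=np.array(start[:3])
    out=[]
    for x,y,z,th,n in wps:
        T=np.array([x,y,z]);dp=(T-p)/n
        dy=0 if th is None else (th-yaw(R)+np.pi/2)%np.pi-np.pi/2
        for k in range(n):
            d=np.round(R.T@dp*1000,1);sp=round(-dy/n,3)
            out.append([g,*map(float,d),sp])
            p=p+R@d/1000
            c,w=np.cos(sp),np.sin(sp);R=R@np.array([[c,-w,0],[w,c,0],[0,0,1]])
    print(str([out]).replace(" ",""))
E
python3 -c "
from h import *
rows([(.46,.2,.245,None,8),(.46,-.03,.245,None,4)],-1)
rows([(.46,-.03,.2,np.pi/2,4)],-1,(.46,-.03,.245))"
```

```text
[[[-1,-42.1,-31.7,0.0,0.0],[-1,-42.1,-31.7,0.0,0.0],[-1,-42.1,-31.7,0.0,0.0],[-1,-42.1,-31.7,0.0,0.0],[-1,-42.1,-31.7,0.0,0.0],[-1,-42.1,-31.7,0.0,0.0],[-1,-42.1,-31.7,0.0,0.0],[-1,-42.1,-31.7,0.0,0.0],[-1,-23.7,-52.4,0.1,0.0],[-1,-23.7,-52.4,0.1,0.0],[-1,-23.7,-52.4,0.1,0.0],[-1,-23.7,-52.4,0.1,0.0]]]
[[[-1,-0.0,0.0,11.2,np.float64(-0.106)],[-1,-0.0,0.0,11.2,np.float64(-0.106)],[-1,-0.0,0.0,11.2,np.float64(-0.106)],[-1,-0.0,0.0,11.2,np.float64(-0.106)]]]
```

>>> jog_arm --series '[[[-1,-42,-32,0,0],[-1,-42,-32,0,0],[-1,-42,-32,0,0],[-1,-42,-32,0,0],[-1,-42,-32,0,0],[-1,-42,-32,0,0],[-1,-42,-32,0,0],[-1,-42,-32,0,0],[-1,-24,-52,0,0],[-1,-24,-52,0,0],[-1,-24,-52,0,0],[-1,-24,-52,0,0]]]' --squeeze 40

```text
time: 2.3
tcp_pos: [0.4598, -0.0327, 0.2456]
eef_rot: [[-0.912, 0.411, 0.001], [0.411, 0.912, 0.0], [-0.001, 0.001, -1.0]]
ft_force: [1.5, 0.1, 0.2]
grip_width: 0.0855
finger_force: 0.0
```

>>> jog_arm --series '[[[-1,0,0,11,-0.106],[-1,0,0,11,-0.106],[-1,0,0,11,-0.106],[-1,0,0,11,-0.106],[-1,0,0,0,0],[-1,0,0,0,0]]]'

```text
time: 3.05
tcp_pos: [0.4602, -0.0309, 0.2018]
eef_rot: [[-1.0, 0.002, 0.001], [0.002, 1.0, 0.0], [-0.001, 0.0, -1.0]]
ft_force: [-0.0, 0.7, -0.2]
grip_width: 0.0853
finger_force: 0.0
```

```bash
cat >> h.py <<'E'
def look(cam,names,zs=0.05):
    M=robot.camera_model(cam);im=robot.capture(cam)
    for n in names:
        for d in robot.silhouettes(cam,n)[:2]:
            r=cv2.minAreaRect(cv2.findNonZero(d["pixels"].astype(np.uint8)))
            print(n,round(d["p"],2),d["location"],d["pixels"].sum(),np.round(r[0],1),np.round(r[1],1),round(r[2],1),at_z(cam,d["location"],zs,M))
    return im,M
def st():
    s=robot.get_state();print(round(s["time"],2),s["tcp_pos"],"yaw",yaw(s["eef_rot"]),"w",s["grip_width"],"F",s["ft_force"],"ff",s["finger_force"],"q",s["q"]);return s
E
python3 -c "
from h import *
st()
im,M=look('wrist',['counter','cradle','plunger_top','counter_mark','drum_bar'])
print(M['pose'],M['intrinsics'])
cv2.imwrite('pics/w1.png',im)"
```

```text
3.05 [ 0.4602 -0.0309  0.2018] yaw 1.5686299279802056 w 0.08526670262238055 F [-0.0047  0.7222 -0.1716] ff 0.0 q [-0.4694  0.0483  0.4869  1.8825 -0.0242  1.2159  1.594 ]
counter 0.83 [322.5, 168.5] 4236 [323.8 168.6] [74.3 58.7] 83.7 [ 0.4413 -0.0321  0.05  ]
counter 0.7 [332.7, 157.9] 1451 [324.8 173.3] [56.6 55.9] 45.0 [ 0.432  -0.0231  0.05  ]
cradle 0.75 [324.3, 205.6] 2075 [322.  171.5] [108.3  65.8] 83.2 [ 0.4755 -0.0306  0.05  ]
plunger_top 0.72 [322.7, 174.6] 1004 [323.8 174.2] [35.7 34.2] 18.4 [ 0.4468 -0.0319  0.05  ]
counter_mark 0.67 [321.9, 170.7] 4194 [323.4 169.1] [73.8 59.1] 84.1 [ 0.4433 -0.0326  0.05  ]
drum_bar 0.71 [331.5, 156.2] 1460 [323.7 172.5] [56.  56.6] 56.3 [ 0.4305 -0.0242  0.05  ]
[[ 0.0028  0.9651  0.262   0.395 ]
 [ 1.     -0.0026 -0.0013 -0.0306]
 [-0.0006  0.262  -0.9651  0.3301]
 [ 0.      0.      0.      1.    ]] [[319.2154   0.     323.8606]
 [  0.     319.2154 200.9372]
 [  0.       0.       1.    ]]
```

View pics/w1.png

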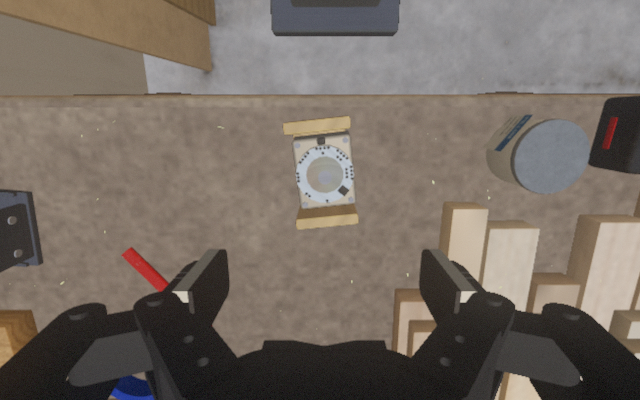

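The wrist view shows the mark at (321,140), the drum centre at about (324,174) and the zero bar at (343,190). The bar is about 135° before the mark counterclockwise, so 3 presses should do it. The counter's yaw is about +0.1 rad.

```bash
python3 -c "
from h import *
M=robot.camera_model('wrist')
print(at_z('wrist',(323.8,174.3),.063,M),at_z('wrist',(324.3,173),.057,M))
a=at_z('wrist',(321,140.5),.052,M);print(a,'bar',at_z('wrist',(343.5,190.5),.059,M))
for p in ((285,128),(350,122),(298,223),(357,219)):print(at_z('wrist',p,.061,M))
rows([(.443,-.032,.11,np.pi/2+.1,3),(.443,-.032,.036,None,3)],-1)
"
```

```text
[ 0.444  -0.0309  0.063 ] [ 0.4439 -0.0305  0.057 ]
[ 0.4166 -0.0333  0.052 ] bar [ 0.459  -0.0138  0.059 ]
[ 0.4058 -0.0628  0.061 ]
[ 0.401  -0.0095  0.061 ]
[ 0.4882 -0.0539  0.061 ]
[ 0.4845 -0.0016  0.061 ]
[[[-1,5.7,-0.4,30.5,np.float64(-0.033)],[-1,5.7,-0.2,30.5,np.float64(-0.033)],[-1,5.7,-0.0,30.5,np.float64(-0.033)],[-1,0.0,0.0,24.7,0.0],[-1,0.0,0.0,24.7,0.0],[-1,0.0,0.0,24.7,0.0]]]
```

>>> jog_arm --series '[[[-1,5.4,0,30.5,-0.033],[-1,5.4,0,30.5,-0.033],[-1,5.4,0,30.5,-0.033],[-1,0,0,25,0],[-1,0,0,25,0],[-1,0,0,24,0],[-1,0,0,0,0],[1,0,0,0,0],[1,0,0,0,0],[1,0,0,0,0],[1,0,0,0,0],[1,0,0,0,0]]]' --squeeze 40

```text
time: 4.85
tcp_pos: [0.4447, -0.0313, 0.037]
eef_rot: [[-0.995, -0.099, 0.002], [-0.099, 0.995, 0.001], [-0.002, 0.0, -1.0]]
ft_force: [-1.0, 0.3, 6.0]
grip_width: 0.0513
finger_force: 41.9
```

```bash
python3 -c "
from h import *
st()"
```

```text
4.85 [ 0.4447 -0.0313  0.037 ] yaw 1.6700514891952456 w 0.051255127620951677 F [-0.9979  0.3313  5.9768] ff 41.861870884895325 q [-0.4206  0.2462  0.4685  2.101  -0.1516  0.8237  1.809 ]
```

>>> jog_arm --series '[[[1,0,0,-20,0],[1,0,0,-38,0],[1,0,0,-38,0],[1,0,0,0,0],[1,0,0,0,0]]]'

```text
time: 5.48
tcp_pos: [0.443, -0.0313, 0.131]
eef_rot: [[-0.995, -0.099, -0.001], [-0.099, 0.995, 0.0], [0.001, 0.0, -1.0]]
ft_force: [-0.5, 0.3, -5.3]
grip_width: 0.051
finger_force: 45.2
```

```bash
python3 -c "
from h import *
st()
rows([(.52,-.185,.13,1.571,5),(.52,-.185,.045,None,3),(.52,-.185,.0295,None,3)],1)"
```

```text
5.47 [ 0.443  -0.0313  0.131 ] yaw 1.670209366685024 w 0.050967601104044954 F [-0.5128  0.2854 -5.2831] ff 45.18472909927368 q [-0.4658  0.0892  0.4924  2.0144 -0.0487  1.0503  1.7195]
[[[1,-12.3,-32.1,0.2,np.float64(0.02)],[1,-12.9,-31.9,0.2,np.float64(0.02)],[1,-13.5,-31.6,0.2,np.float64(0.02)],[1,-14.2,-31.3,0.2,np.float64(0.02)],[1,-14.8,-31.0,0.2,np.float64(0.02)],[1,-0.0,-0.0,28.3,0.0],[1,-0.0,-0.0,28.3,0.0],[1,-0.0,-0.0,28.3,0.0],[1,-0.0,-0.0,5.1,0.0],[1,-0.0,-0.0,5.1,0.0],[1,-0.0,-0.0,5.1,0.0]]]
```

>>> jog_arm --series '[[[1,-12.5,-32,0,0.02],[1,-13,-32,0,0.02],[1,-13.5,-31.5,0,0.02],[1,-14,-31,0,0.02],[1,-15,-31,0,0.02],[1,0,0,28,0],[1,0,0,28,0],[1,0,0,28,0],[1,0,0,7,0],[1,0,0,6,0],[1,0,0,0,0],[1,0,0,0,0]]]'

```text
time: 6.98
tcp_pos: [0.5216, -0.1848, 0.0356]
eef_rot: [[-1.0, 0.001, 0.001], [0.001, 1.0, -0.0], [-0.001, -0.0, -1.0]]
ft_force: [0.4, -0.6, -5.0]
grip_width: 0.0513
finger_force: 45.0
```

>>> jog_arm --series '[[[1,0,0,3,0],[1,0,0,2,0],[1,0,0,1,0],[1,0,0,0,0]]]'

```text
time: 7.48
tcp_pos: [0.521, -0.1846, 0.0292]
eef_rot: [[-1.0, 0.001, -0.0], [0.001, 1.0, 0.0], [0.0, 0.0, -1.0]]
ft_force: [-4.1, 1.3, 3.6]
grip_width: 0.0511
finger_force: 46.0
```

>>> jog_arm --series '[[[-1,0,0,0,0],[-1,0,0,0,0],[-1,0,0,0,0],[-1,0,0,0,0],[-1,0,0,0,0],[-1,0,0,-30,0],[-1,0,0,-50,0],[-1,0,0,-50,0],[-1,0,0,0,0],[-1,0,0,0,0]]]'

```text
time: 8.72
tcp_pos: [0.5208, -0.1844, 0.1583]
eef_rot: [[-1.0, 0.001, -0.0], [0.001, 1.0, 0.0], [0.0, 0.0, -1.0]]
ft_force: [-1.0, 0.3, -0.1]
grip_width: 0.0855
finger_force: 0.0
```

```bash
python3 -c "
from h import *
st()
im,M=look('wrist',['counter','drum','bracket','plunger_top'],.062)
cv2.imwrite('pics/w2.png',im)
side,_=look('side',['counter','plunger_top','bracket'],.062)
"
```

```text
8.72 [ 0.5208 -0.1844  0.1583] yaw 1.5702610112862898 w 0.08546581228144788 F [-0.9992  0.2754 -0.1367] ff 0.0 q [-0.2176  0.323   0.6153  1.7185 -0.2011  1.1641  2.0237]
counter 0.56 [323.7, 192.7] 5302 [323.  194.5] [83. 66.] 90.0 [ 0.5104 -0.1845  0.062 ]
counter 0.51 [262.0, 314.0] 2305 [260.7 316.7] [93.2 45.5] 0.8 [ 0.6109 -0.2344  0.062 ]
drum 0.87 [321.9, 179.2] 1928 [323.  200.5] [63. 64.] 90.0 [ 0.5004 -0.1858  0.062 ]
bracket 0.73 [80.0, 178.0] 13048 [ 75.  181.5] [107. 150.] 90.0 [ 0.4993 -0.3588  0.062 ]
plunger_top 0.7 [322.9, 202.7] 1291 [323.3 202.3] [40.2 39.7] 33.7 [ 0.5179 -0.1851  0.062 ]
counter 0.78 [357.2, 252.8] 338 [353.6 253.2] [16.3 21.2] 20.6 [ 0.5073 -0.2018  0.062 ]
bracket 0.6 [410.4, 276.8] 686 [409. 277.] [28.6 27. ] 22.2 [ 0.4909 -0.3888  0.062 ]
```

View pics/w2.png

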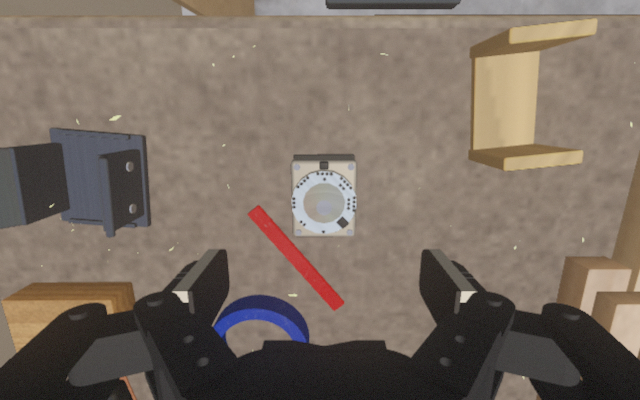

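The counter stands square on the bench with its mark towards -x. The plunger is at pixel (323,202) and the bar at (342,222), still three steps before zero.

```bash
python3 -c "
from h import *
M=robot.camera_model('wrist')
print(at_z('wrist',(323.3,202.3),.056,M),at_z('wrist',(323,200.5),.049,M),at_z('wrist',(323.3,237),.04,M),at_z('wrist',(323.3,154.5),.04,M))
"
```

```text
[ 0.5192 -0.1851  0.056 ] [ 0.5197 -0.1854  0.049 ] [ 0.5533 -0.1852  0.04  ] [ 0.4854 -0.1851  0.04  ]
```

>>> jog_arm --series '[[[1,2,0,30,0],[1,0,0,30,0],[1,0,0,8,0],[1,0,0,0,0],[1,0,0,0,0],[1,0,0,0,0]]]'

```text
time: 9.93
tcp_pos: [0.5197, -0.1849, 0.0918]
eef_rot: [[-1.0, 0.001, 0.002], [0.001, 1.0, -0.0], [-0.002, -0.0, -1.0]]
ft_force: [-0.5, -0.1, 0.0]
grip_width: -0.0001
finger_force: 0.0
```

>>> jog_arm --series '[[[1,0,0,10,0],[1,0,0,6,0],[1,0,0,4,0],[1,0,0,0,0],[1,0,0,0,0]]]'

```text
time: 10.55
tcp_pos: [0.519, -0.1846, 0.0708]
eef_rot: [[-1.0, 0.001, -0.0], [0.001, 1.0, 0.0], [0.0, 0.0, -1.0]]
ft_force: [-0.9, 1.2, 3.1]
grip_width: 0.0001
finger_force: 1.4
```

>>> jog_arm --series '[[[1,0,0,3,0],[1,0,0,0,0]]]'

```text
time: 10.8
tcp_pos: [0.5191, -0.1847, 0.0685]
eef_rot: [[-1.0, 0.001, 0.0], [0.001, 1.0, 0.0], [-0.0, 0.0, -1.0]]
ft_force: [-3.9, 2.6, 11.6]
grip_width: 0.0
finger_force: 5.5
```

>>> jog_arm --series '[[[1,0,0,1,0],[1,0,0,0,0],[1,0,0,0,0]]]'

```text
time: 11.18
tcp_pos: [0.5192, -0.1847, 0.0682]
eef_rot: [[-1.0, 0.001, 0.001], [0.001, 1.0, 0.001], [-0.001, 0.001, -1.0]]
ft_force: [-7.9, 2.8, 18.8]
grip_width: -0.0002
finger_force: 9.6
```

>>> jog_arm --series '[[[1,0,0,-8,0],[1,0,0,-36,0],[1,0,0,-45,0],[1,0,0,0,0],[1,0,0,0,0]]]'

```text
time: 11.8
tcp_pos: [0.5188, -0.1845, 0.1552]
eef_rot: [[-1.0, 0.001, -0.0], [0.001, 1.0, 0.0], [0.0, 0.0, -1.0]]
ft_force: [0.6, -0.0, -1.3]
grip_width: -0.0003
finger_force: 0.0
```

```bash
python3 -c "
from h import *
st()
im,M=look('wrist',['counter','drum','plunger_top'],.056)
cv2.imwrite('pics/w3.png',cv2.resize(im[120:260,240:400],None,fx=3,fy=3))
"
```

```text
11.8 [ 0.5188 -0.1845  0.1552] yaw 1.5701290604245564 w -0.0003404891787556426 F [ 0.629  -0.0295 -1.279 ] ff 0.0 q [-0.2201  0.3225  0.6184  1.7272 -0.2021  1.1567  2.026 ]
counter 0.78 [325.4, 196.0] 5303 [323.5 198. ] [82. 67.] 90.0 [ 0.5115 -0.1834  0.056 ]
drum 0.69 [79.1, 182.4] 13215 [ 74.3 184.4] [153.  106.3] 4.1 [ 0.5011 -0.3625  0.056 ]
drum 0.67 [330.3, 184.7] 2015 [323.5 204. ] [64. 65.] 90.0 [ 0.503  -0.1798  0.056 ]
plunger_top 0.81 [322.2, 206.8] 1375 [323.5 205.5] [41. 41.] 90.0 [ 0.5198 -0.1857  0.056 ]
```

View pics/w3.png

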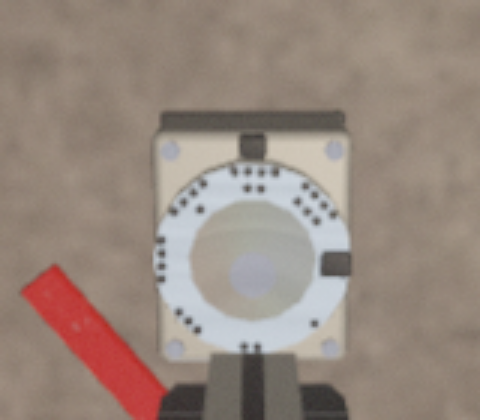

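The drum stepped once. The bar is now at crop (336,263) and 6 dots stand at the mark, so two more presses are needed.

>>> jog_arm --series '[[[1,0,0,45,0],[1,0,0,29,0],[1,0,0,6,0],[1,0,0,3,0],[1,0,0,3,0],[1,0,0,3,0],[1,0,0,0,0],[1,0,0,0,0]]]'

```text
time: 13.0
tcp_pos: [0.5192, -0.1848, 0.0684]
eef_rot: [[-1.0, 0.001, 0.001], [0.001, 1.0, 0.001], [-0.001, 0.001, -1.0]]
ft_force: [-7.1, 3.1, 15.8]
grip_width: 0.0
finger_force: 7.6
```

>>> jog_arm --series '[[[1,0,0,-9,0],[1,0,0,-6,0],[1,0,0,0,0],[1,0,0,0,0]]]'

```text
time: 13.5
tcp_pos: [0.5189, -0.1846, 0.0816]
eef_rot: [[-1.0, 0.001, -0.0], [0.001, 1.0, -0.0], [0.0, -0.0, -1.0]]
ft_force: [-0.8, -0.2, 0.4]
grip_width: -0.0001
finger_force: 0.0
```

>>> jog_arm --series '[[[1,0,0,6,0],[1,0,0,3,0],[1,0,0,3,0],[1,0,0,3,0],[1,0,0,0,0],[1,0,0,0,0]]]'

```text
time: 14.25
tcp_pos: [0.5194, -0.1848, 0.0682]
eef_rot: [[-1.0, 0.001, 0.001], [0.001, 1.0, 0.001], [-0.001, 0.001, -1.0]]
ft_force: [-6.6, 2.2, 20.8]
grip_width: -0.0001
finger_force: 9.8
```

>>> jog_arm --series '[[[1,0,0,-8,0],[1,0,0,-36,0],[1,0,0,-45,0],[1,0,0,-10,0],[1,0,0,0,0],[1,0,0,0,0]]]'

```text
time: 15.0
tcp_pos: [0.5182, -0.1842, 0.1642]
eef_rot: [[-1.0, 0.001, -0.003], [0.001, 1.0, 0.001], [0.003, 0.001, -1.0]]
ft_force: [-0.0, -0.3, 0.5]
grip_width: -0.0
finger_force: 0.0
```

```bash
python3 -c "
from h import *
st()
im,M=look('wrist',['counter','bracket','plunger_top'],.056)
cv2.imwrite('pics/w4.png',cv2.resize(im[100:270,:400],None,fx=2,fy=2))
"
```

```text
15.0 [ 0.5182 -0.1842  0.1642] yaw 1.5702317704411173 w -4.7371034197995446e-05 F [-0.0123 -0.2653  0.4534] ff 0.0 q [-0.2262  0.3142  0.6247  1.7163 -0.1965  1.1771  2.0217]
bracket 0.9 [80.8, 181.3] 13121 [ 76.5 184. ] [106. 153.] 90.0 [ 0.5013 -0.3677  0.056 ]
plunger_top 0.77 [324.3, 203.7] 1240 [322.6 203.8] [39.4 38.5] 26.6 [ 0.5191 -0.1839  0.056 ]
```

View pics/w4.png

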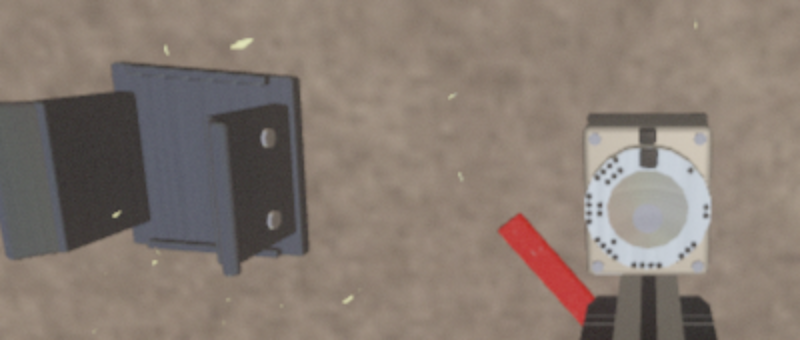

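The bar now stands at the mark (crop (648,150)), so the drum is at zero. I'll turn the tool a quarter turn and view the bracket up close.

```bash
python3 -c "
from h import *
M=robot.camera_model('wrist')
for p in ((56.5,131),(150,139),(153.5,226.5),(66.5,220)): print(at_z('wrist',p,.004,M))
rows([(.518,-.184,.19,1e-3-np.pi/2+3.1416-1.57,1)],-1)
rows([(.505,-.33,.2,0,10)],-1)
"
```

```text
[ 0.4669 -0.4215  0.004 ]
[ 0.474  -0.3396  0.004 ]
[ 0.5566 -0.348   0.004 ]
[ 0.5499 -0.4301  0.004 ]
[[[-1,0.6,0.5,-25.2,np.float64(1.568)]]]
[[[-1,1.3,-14.5,-3.5,np.float64(0.157)],[-1,-0.9,-14.6,-3.5,np.float64(0.157)],[-1,-3.2,-14.3,-3.5,np.float64(0.157)],[-1,-5.4,-13.6,-3.5,np.float64(0.157)],[-1,-7.5,-12.6,-3.5,np.float64(0.157)],[-1,-9.3,-11.2,-3.5,np.float64(0.157)],[-1,-11.0,-9.6,-3.5,np.float64(0.157)],[-1,-12.3,-7.8,-3.5,np.float64(0.157)],[-1,-13.4,-5.8,-3.5,np.float64(0.157)],[-1,-14.2,-3.6,-3.5,np.float64(0.157)]]]
```

>>> jog_arm --series '[[[-1,1,-14.5,-3.5,0.157],[-1,-1,-14.5,-3.5,0.157],[-1,-3,-14.5,-3.5,0.157],[-1,-5.5,-13.5,-3.5,0.157],[-1,-7.5,-12.5,-3.5,0.157],[-1,-9.5,-11,-3.5,0.157],[-1,-11,-9.5,-3.5,0.157],[-1,-12.5,-8,-3.5,0.157],[-1,-13.5,-6,-3.5,0.157],[-1,-14,-3.5,-3.5,0.157],[-1,0,0,0,0],[-1,0,0,0,0]]]'

```text
time: 16.7
tcp_pos: [0.5061, -0.3295, 0.2002]
eef_rot: [[-0.004, 1.0, -0.001], [1.0, 0.004, 0.001], [0.001, -0.001, -1.0]]
ft_force: [0.1, 0.9, 0.1]
grip_width: 0.0852
finger_force: 0.0
```

```bash
python3 -c "
from h import *
st()
im,M=look('wrist',['bracket'],.03)
print(M)
cv2.imwrite('pics/w5.png',im)
"
```

```text
16.7 [ 0.5061 -0.3295  0.2002] yaw 0.003965566858066385 w 0.08520118742783492 F [0.0581 0.9343 0.0759] ff 0.0 q [-0.1531  0.5011  0.9582  1.5307 -0.4168  1.3285  0.8524]
bracket 0.83 [327.7, 238.5] 7504 [326.4 244.2] [ 80.7 102.1] 5.4 [ 0.511  -0.3832  0.03  ]
{'intrinsics': array([[319.2154,   0.    , 323.8606],
       [  0.    , 319.2154, 200.9372],
       [  0.    ,   0.    ,   1.    ]]), 'pose': array([[ 1.    ,  0.0032,  0.0005,  0.5068],
       [ 0.0032, -0.9653, -0.2612, -0.2635],
       [-0.0004,  0.2612, -0.9653,  0.3286],
       [ 0.    ,  0.    ,  0.    ,  1.    ]])}
```

View pics/w5.png

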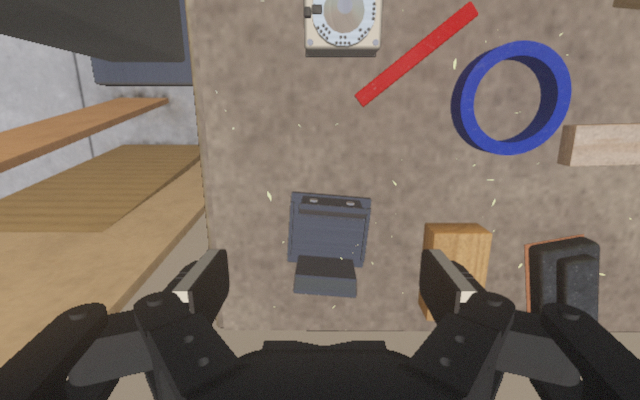

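The bracket is at about (328,235): near plate edge (292,192)–(371,199), far cheek tops near row 292. The cork block, to the right at (455,265), is clear of it.

```bash
python3 -c "
from h import *
M=robot.camera_model('wrist')
for p,z in (((292,192),.004),((371,199),.004),((288.5,260),.008),((365.5,266),.008),((294,293),.063),((356,297),.063),((298,208),.063),((368,213),.063)): print(p,z,at_z('wrist',p,z,M))
c=np.array([.5119,-.3848]);a=-.095;u=np.array([np.cos(a),np.sin(a)]);v=np.array([-u[1],u[0]])
P=[];
for x,y,z in [(-42,39.5,0),(42,39.5,0),(-42,39.5,8),(42,39.5,8),(-42,-29.5,8),(42,-29.5,8),(-42,-40,63),(42,-40,63),(-42,40,63),(42,40,63),(-38,40,63),(-38,-40,63),(-38,-29.5,8)]:
    P.append([*(c+u*x/1e3+v*y/1e3),z/1e3])
print(proj('wrist',P,M).round(1))
im=cv2.imread('pics/w5.png')[180:310,270:390]
im=cv2.resize(im,None,fx=5,fy=4.6,interpolation=cv2.INTER_CUBIC)
for q in proj('wrist',P,M): cv2.circle(im,(int((q[0]-270)*5),int((q[1]-180)*4.6)),3,(0,0,255),-1)
cv2.imwrite('pics/w5b.png',im)
"
```

```text
(292, 192) 0.004 [ 0.4739 -0.3415  0.004 ]
(371, 199) 0.004 [ 0.5568 -0.3488  0.004 ]
(288.5, 260) 0.008 [ 0.4687 -0.4171  0.008 ]
(365.5, 266) 0.008 [ 0.5533 -0.4241  0.008 ]
(294, 293) 0.063 [ 0.4795 -0.4244  0.063 ]
(356, 297) 0.063 [ 0.5376 -0.4285  0.063 ]
(298, 208) 0.063 [ 0.4848 -0.3415  0.063 ]
(368, 213) 0.063 [ 0.5457 -0.3459  0.063 ]
[[292.3 191.1]
 [371.  198.6]
 [291.6 192.9]
 [372.1 200.6]
 [287.1 254.2]
 [363.5 261. ]
 [279.7 289.4]
 [369.1 297.2]
 [285.4 207.4]
 [381.4 216.4]
 [290.  207.8]
 [284.  289.7]
 [290.7 254.5]]
```

View pics/w5b.png

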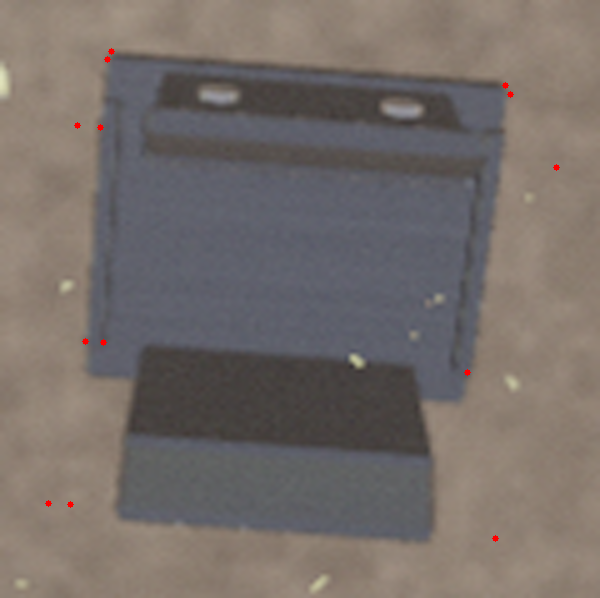

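```bash
python3 -c "
from h import *
M=robot.camera_model('wrist')
for p in ((288,261.5),(362.4,267)): print(at_z('wrist',p,.004,M))
print(at_z('wrist',(343,13),.056,M))
rows([(.5195,-.185,.18,0,4),(.5195,-.185,.03,None,5)],-1)
"
```

```text
[ 0.4676 -0.4209  0.004 ]
[ 0.5505 -0.4273  0.004 ]
[ 0.5214 -0.1883  0.056 ]
[[[-1,36.1,3.4,5.1,np.float64(0.001)],[-1,36.1,3.4,5.1,np.float64(0.001)],[-1,36.1,3.4,5.1,np.float64(0.001)],[-1,36.1,3.3,5.1,np.float64(0.001)],[-1,-0.0,0.0,30.0,0.0],[-1,-0.0,0.0,30.0,0.0],[-1,-0.0,0.0,30.0,0.0],[-1,-0.0,0.0,30.0,0.0],[-1,-0.0,0.0,30.0,0.0]]]
```

>>> jog_arm --series '[[[-1,36,3.4,5,0],[-1,36,3.4,5,0],[-1,36,3.4,5,0],[-1,36,3.4,5,0],[-1,0,0,30,0],[-1,0,0,30,0],[-1,0,0,20,0],[-1,0,0,0,0],[-1,0,0,0,0]]]'

```text
time: 17.92
tcp_pos: [0.5201, -0.1867, 0.1017]
eef_rot: [[-0.0, 1.0, 0.001], [1.0, 0.0, -0.0], [-0.0, 0.001, -1.0]]
ft_force: [-0.3, -0.5, -0.6]
grip_width: 0.0857
finger_force: 0.0
```

```bash
python3 -c "
from h import *
st()
im,M=look('wrist',['counter','plunger_top','drum'],.056)
cv2.imwrite('pics/w6.png',im)
"
```

```text
17.93 [ 0.5201 -0.1867  0.1017] yaw 1.3002804591372094e-05 w 0.08570009712886598 F [-0.2798 -0.5365 -0.5965] ff 0.0 q [-0.4293  0.4803  0.9249  1.7889 -0.4298  1.0878  0.6464]
counter 0.62 [322.8, 209.7] 8876 [324.5 215.5] [ 93. 105.] 90.0 [ 0.5205 -0.1729  0.056 ]
plunger_top 0.97 [322.9, 223.1] 2118 [324.7 223.6] [51.9 50.5] 26.6 [ 0.5205 -0.181   0.056 ]
drum 0.6 [316.1, 197.0] 3342 [324.3 221.8] [82.  82.7] 45.0 [ 0.5167 -0.1655  0.056 ]
```

View pics/w6.png

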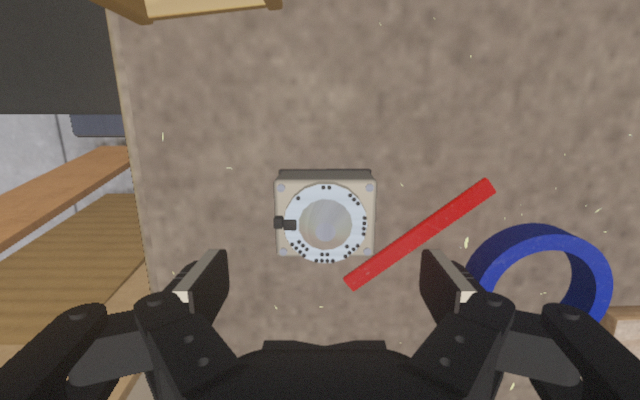

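The counter still stands square with its bar at the mark (285,224). I'll grip its ±x sides.

>>> jog_arm --series '[[[-1,2,1,25,0],[-1,0,0,25,0],[-1,0,0,21.5,0],[-1,0,0,0,0],[-1,0,0,0,0],[1,0,0,0,0],[1,0,0,0,0],[1,0,0,0,0],[1,0,0,0,0],[1,0,0,0,0]]]' --squeeze 40

```text
time: 19.38
tcp_pos: [0.5211, -0.1845, 0.0304]
eef_rot: [[-0.0, 1.0, 0.001], [1.0, 0.0, 0.0], [0.0, 0.001, -1.0]]
ft_force: [-2.2, 0.7, 5.8]
grip_width: 0.0631
finger_force: 44.2
```

>>> jog_arm --series '[[[1,0,0,-20,0],[1,0,0,-45,0],[1,0,0,-45,0],[1,0,0,0,0],[1,0,0,0,0]]]'

```text
time: 20.0
tcp_pos: [0.5201, -0.1836, 0.1389]
eef_rot: [[-0.0, 1.0, -0.001], [1.0, 0.0, 0.001], [0.001, -0.001, -1.0]]
ft_force: [0.7, 0.0, -5.5]
grip_width: 0.0633
finger_force: 48.1
```

```bash
python3 -c "
from h import *
st()
im,M=look('wrist',['plunger_top','drum'],.13)
rows([(.5122,-.3855,.14,-.087,6)],1)
"
```

```text
20.0 [ 0.5201 -0.1836  0.1389] yaw 0.00040182807893513844 w 0.06330187242594226 F [ 0.6859  0.033  -5.5139] ff 48.07712495326996 q [-0.4642  0.4356  0.9593  1.7521 -0.3872  1.1585  0.6111]
plunger_top 0.92 [322.8, 289.1] 4860 [323.5 289.8] [75.8 81. ] 61.4 [ 0.5205 -0.1986  0.13  ]
drum 0.85 [328.9, 251.2] 7766 [323. 283.] [122. 130.] 90.0 [ 0.5233 -0.1789  0.13  ]
[[[1,-33.6,-1.2,-0.4,np.float64(0.015)],[1,-33.6,-0.7,-0.4,np.float64(0.015)],[1,-33.7,-0.2,-0.4,np.float64(0.015)],[1,-33.6,0.3,-0.4,np.float64(0.015)],[1,-33.6,0.8,-0.4,np.float64(0.015)],[1,-33.6,1.3,-0.4,np.float64(0.015)]]]
```

>>> jog_arm --series '[[[1,-33.6,-1,0,0.0145],[1,-33.6,-0.7,0,0.0145],[1,-33.6,-0.2,0,0.0145],[1,-33.6,0.3,0,0.0145],[1,-33.6,0.7,0,0.0145],[1,-33.6,1.2,0,0.0145],[1,0,0,0,0],[1,0,0,0,0],[1,0,0,0,0]]]'

```text
time: 21.28
tcp_pos: [0.5141, -0.3844, 0.1386]
eef_rot: [[0.085, 0.996, -0.001], [0.996, -0.085, 0.001], [0.001, -0.001, -1.0]]
ft_force: [0.9, 0.4, -5.4]
grip_width: 0.0628
finger_force: 48.0
```

```bash
python3 -c "
from h import *
st()
im,M=look('side',['counter','bracket'],.13)
im,M=look('wrist',['plunger_top','drum'],.13)
cv2.imwrite('pics/w7.png',im)
"
```

```text
21.27 [ 0.5141 -0.3844  0.1386] yaw -0.08528432634547105 w 0.06276751400929556 F [ 0.8945  0.3713 -5.4353] ff 48.02659034729004 q [-0.0096  0.6393  0.9104  1.4937 -0.5173  1.2642  0.8777]
bracket 0.69 [410.2, 279.3] 498 [409.  276.9] [28.2 25.8] 21.8 [ 0.4552 -0.3867  0.13  ]
plunger_top 0.6 [322.7, 287.8] 4860 [323.5 289.5] [73. 83.] 90.0 [ 0.5132 -0.3992  0.13  ]
drum 0.74 [324.4, 253.2] 7958 [323.9 283. ] [130.9 121.9] 6.7 [ 0.5155 -0.3813  0.13  ]
```

View pics/w7.png

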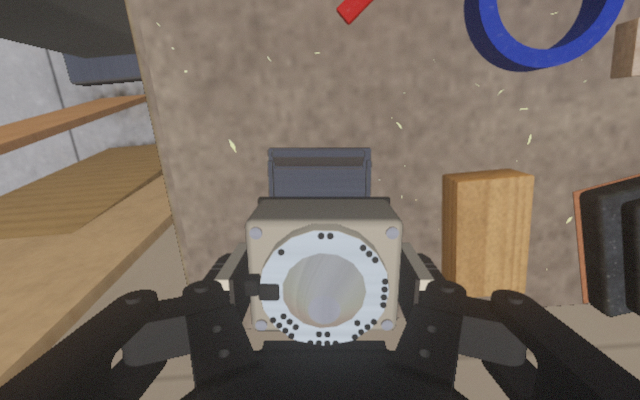

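```bash
python3 -c "
from h import *
s=st();M=robot.camera_model('wrist');R=np.array(s['eef_rot']);p=np.array(s['tcp_pos'])
for px,z in (((269,149),.004),((371,149),.004)): print((R.T@(at_z('wrist',px,z,M)-p)*1000).round(1))
u=s['tcp_pos'][2]-.0304
print('drum',(R.T@(at_z('wrist',(323.7,284),u+.049,M)-p)*1000).round(1))
"
```

```text
21.57 [ 0.5139 -0.3853  0.1394] yaw -0.08628175280419793 w 0.063099070087301 F [-0.4496  0.7991 -5.5295] ff 48.02752912044525 q [-0.009   0.6387  0.9115  1.4931 -0.5172  1.2642  0.8778]
[ 38.9 -44.  135.4]
[ 38.8  39.6 135.4]
drum [  3.5   0.8 -18.6]
```

>>> jog_arm --series '[[[1,-1.5,-2.5,15,0],[1,0,0,20,0],[1,0,0,15,0],[1,0,0,15,0],[1,0,0,10,0],[1,0,0,8,0],[1,0,0,0,0],[1,0,0,0,0]]]'

```text
time: 22.58
tcp_pos: [0.5112, -0.3872, 0.0568]
eef_rot: [[0.087, 0.996, 0.001], [0.996, -0.087, -0.0], [-0.0, 0.001, -1.0]]
ft_force: [0.0, 0.2, -4.4]
grip_width: 0.0634
finger_force: 47.9
```

>>> jog_arm --series '[[[1,0,0,5,0],[1,0,0,5,0],[1,0,0,3,0],[1,0,0,0,0],[1,0,0,0,0]]]'

```text
time: 23.2
tcp_pos: [0.511, -0.3872, 0.0434]
eef_rot: [[0.087, 0.996, -0.0], [0.996, -0.087, -0.0], [-0.0, 0.0, -1.0]]
ft_force: [-0.3, 0.1, -5.0]
grip_width: 0.0632
finger_force: 48.0
```

No side contact. Lowering the last 5 mm.

>>> jog_arm --series '[[[1,0,0,3,0],[1,0,0,2,0],[1,0,0,1,0],[1,0,0,0,0],[1,0,0,0,0]]]'

```text
time: 23.82
tcp_pos: [0.511, -0.387, 0.0385]
eef_rot: [[0.087, 0.996, 0.001], [0.996, -0.087, 0.001], [0.001, 0.001, -1.0]]
ft_force: [-4.1, 3.7, 6.6]
grip_width: 0.0631
finger_force: 49.3
```

On the floor (force +6.6 N, z as expected). Release and retreat.

>>> jog_arm --series '[[[-1,0,0,0,0],[-1,0,0,0,0],[-1,0,0,0,0],[-1,0,0,0,0],[-1,0,0,0,0],[-1,0,0,-20,0],[-1,0,0,-45,0],[-1,0,0,-45,0],[-1,0,0,-40,0],[-1,20,0,0,0],[-1,0,0,0,0],[-1,0,0,0,0]]]'

```text
time: 25.32
tcp_pos: [0.5125, -0.3673, 0.1875]
eef_rot: [[0.087, 0.996, -0.0], [0.996, -0.087, -0.0], [-0.0, -0.0, -1.0]]
ft_force: [-0.4, 0.3, -0.7]
grip_width: 0.0855
finger_force: 0.0
```

```bash
python3 -c "
from h import *
s=st()
im,M=look('wrist',['counter','plunger_top','drum'],.057)
cv2.imwrite('pics/w8.png',cv2.resize(im[130:330,220:430],None,fx=2.8,fy=2.8))
"
```

```text
25.32 [ 0.5125 -0.3673  0.1875] yaw -0.08702549860184115 w 0.08546121814475544 F [-0.4418  0.2827 -0.737 ] ff 0.0 q [-0.063   0.5761  0.9481  1.4703 -0.472   1.3368  0.8306]
counter 0.57 [326.1, 209.6] 4458 [324.  212.5] [65. 72.] 90.0 [ 0.5142 -0.3791  0.057 ]
plunger_top 0.91 [323.4, 218.9] 1041 [323.5 218. ] [34. 37.] 90.0 [ 0.5112 -0.3871  0.057 ]
drum 0.73 [530.3, 59.4] 5882 [507.5  48. ] [ 96. 131.] 90.0 [ 0.6768 -0.2754  0.057 ]
drum 0.59 [319.4, 197.1] 1625 [324. 216.] [56. 58.] 90.0 [ 0.5096 -0.3677  0.057 ]
```

View pics/w8.png

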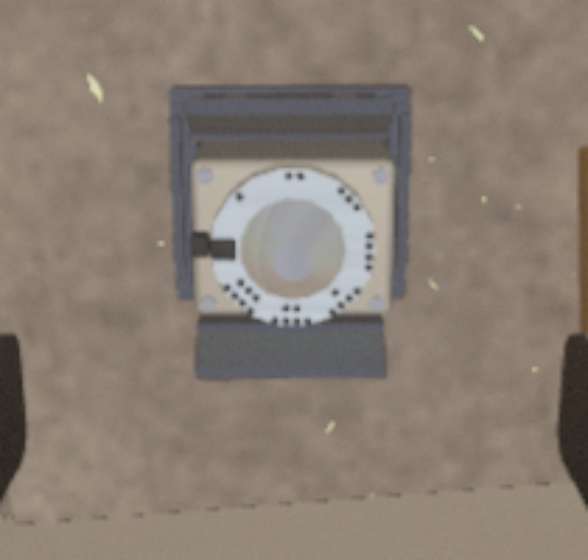

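The counter sits square and centred between the cheeks and lips, with the bar at the mark (crop (213,245)). The arm is clear, so I'm handing in.

```bash
python3 -c "
from plant import robot
print(robot.close_job())"
```

```text
the job is handed in; nothing more can be done
None
```

The job is handed in at about 25 s of robot time: the counter was stepped to zero on the open bench with three presses and now sits flat in the bracket, let go, with the bar still at the mark; the hand-in returned no verdict.

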